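Unbar the handwheel rack and hang the wheel on the J-hook

ROBOT

A 6-joint arm with a two-finger parallel gripper is mounted at the origin on the work surface. World frame = base frame: x ahead of the robot, y to its left, z up, the work surface at z = 0. Lengths are in m, angles in rad, forces in N, time in s.
With the tool pointing down it reaches from about 0.375 to 0.925 m from the base axis. Payload 5.7 kg.
Tool frame: the origin (TCP) lies midway between the tips of the shut fingers; the grasp point (between the pads) lies hold_point_z behind it (hold_point_z is the distance from the TCP to the grasp point, in m); x points along the fingers, y is the direction in which the jaws open and shut, and the axes are right-handed (so a half turn about x gives the same grasp; the last joint's range is limited). The gripper opens to 88 mm and grips with 3 to 60 N. Pads are 20 mm wide; open, the fingers measure 115 mm over their backs; the gripper's body (75 mm by 178 mm) begins 61 mm behind the grasp point.
Start: joints at [-1.267, 0.359, 1.51, -0, 1.272, -0.115], TCP at [0.244, -0.548, 0.223] pointing down, gripper open.
Joint ranges: [-2.97, 2.97], [-1.01, 2.36], [0.21, 2.38], [-0.96, 4.11], [0.2, 2.71], [-2.98, 2.98]. Speed limits (rad/s): [2.39, 2.39, 3.14, 3.14, 3.14, 3.14].

INTERFACE

Orientations are given as a rotation vector (axis times angle).
In Python, from station import state, camera, calibration, sign_off, spot_in, hold_point_z gives the robot as it stands.
- The arm moves only by the tool servo_tool, never from a script. Its argument "increments" is a list of rows, each a list of 3 entries, a list of its own where there are three numbers: the shift along the world's x, y, z in mm, then the turn, a rotation vector about the world's x, y, z in rad, then the finger opening in mm, from 0 to 87.8. In form: [[[x, y, z], [ax, ay, az], gripper], ...]. A call has 1 to 5 rows; each row is the pose to reach, as a shift and turn from the pose measured when the call began; what a row does not reach only later rows make up. A row lasts 1/12 s, in which the tool goes at most 41.7 mm and 7.16 degrees, less where a joint would pass 70% of its speed; a pose out of reach is approached as far as the arm can. A call with a gripper value outside its range is refused whole. The fingers move at their own pace and stop on an object; the grip force is fixed at half the most. Time passes only in rows, so rows that repeat a pose let the fingers close. It gives the time, the measured TCP pose, the force and the opening at its end, in the units of the state.
- state(): the state, without advancing time (a new reading comes with each control period).
- camera(name): name is "side" or "top"; returns (picture, depth): 420x560x3 uint8, red, green, blue; 420x560 float32, m along the optical axis (not along the pixel's ray), 0 where there is no reading.
- calibration(name): a dict with "camera_matrix" (3x3 intrinsics, pixels), "cam_to_world" (4x4, takes a point from camera to world coordinates). Camera axes: x right, y down, z forward; pixel columns grow to the right and rows downward; lengths in m; the calibration is good to about 2 mm. A picture is of the moment at which its call begins. calibration takes no time and is no camera call.
- sign_off(): hands the job in, once; it reports no verdict.
Trained networks look in the newest picture that a camera, given by its name, has taken for a name from the list of things; names that differ only in an ending like _2 or _b are one class to them, and where a whole thing is asked for, a point or a joint stands for the part that bears it (a point fixed in the world has none). Each returns a list of dicts, best first, with "conf" (0 to 1); they miss things now and then, are a little off and sometimes report something else, mostly with a low value. They report only what shows in the picture. A call takes as long as a camera call. They do not tell look-alikes from the thing itself.
- spot_in(camera, thing): "at" ([row, column] in pixels, amid what is visible of it).
The state is a dict: "time": time; "q": joint angles; "qvel": joint speeds; "joint_torque": joint torques, N m; "tcp_pos": TCP position; "tcp_rot": TCP orientation; "ft_force": force on the tool from outside, world axes, zero at the start; "moment": the same for the moment, N m; "finger_gap": opening from 0.0 (shut) to 1.0 (fully open).
Only numpy, scipy, OpenCV 4.12 (cv2) and the standard library are available. Lean on these libraries where they do the work, as an engineer would, in place of code of your own. Each camera call takes 0.05 s, during which the arm holds its last target. There are 200 camera calls.

TASK

The spoked handwheel of the rolling storage cabinets is locked in its wooden rack by a wooden bar. First lift the bar straight up out of its two open-topped brackets, keeping it level, and lay it lengthwise on the grey felt pad without dropping it. Then lift the wheel out of the rack by its rim, hang it by the rim on the high J-hook, lowering it gently, and let go so that it hangs still; leave the meter, jar and specimen tray where they are.

Things in the scene. Friction and masses are not known exactly. Their poses are not given: they have to be found in the camera images.
- rack: Fixed wooden rack, base 130 x 290 x 20 mm; origin under its centre, on the bench. x = axle direction of the wheel in it, y along the bar, z up. The wheel's lowest 45 mm stands in a groove 20 mm wide (floor 20 mm, wooden cheeks to 65 mm above the bench); it comes out straight up. Posts 24 mm square, 118 mm either side along y, carry steel U brackets that end 234 mm above the bench.
- rack_bracket_left (a point): Middle of the floor of the U bracket at the rack's +y end, 212 mm above the bench. The U is open upwards and towards both bar ends, 24 mm wide inside, 22 mm deep, its two side plates 24 mm long and 8 mm thick.
- rack_bracket_right (a point): The same for the U bracket at the rack's -y end.
- bar: Loose dark wooden locking bar, 280 mm long (its y axis), 20 mm wide (x), 24 mm high (z), about 0.3 kg; origin at its centre. It lies level in both U brackets, across and 12 mm above the top of the wheel.
- wheel: Loose dark steel handwheel, upright in the rack, about 0.5 kg; origin at hub centre, x = axle, z up at the start. 180 mm outer, 136 mm inner diameter; rim 16 mm wide along the axle with flat sides, 22 mm deep radially: fingers deeper than that at its top would meet the hook. Hub 30 mm across, 30 long. Three 10 mm spokes: one down, two 30 degrees above level; the 120 degree gap on top is free.
- hook_stand: Fixed stand: steel base plate 170 x 140 x 12 mm, wooden post 30 mm square, 262 mm high, centred 65 mm from the origin on the +x side, and near its top a steel J-hook of 12 mm round bar that points along the stand's -x axis. Origin on the bench, straight below the hook seat; z up.
- hook_seat (a point): Top of the hook's level bar, midway along it, 241 mm above the bench; axes as the stand's. The bar runs along x, free from 46 mm at -x (inner side of the upturned tip) to 44 mm at +x (steel plate on the post). The rim hangs here, the wheel's axle roughly along x, its hub 68 mm below this point.
- hook_tip (a point): Top of the hook's upturned tip, 52 mm to the -x side of the seat and 21 mm above it. Coming from the -x side, the rim's inner face must pass over it while the hub passes below the hook's 12 mm bar: 20 mm to spare in all, best with the hub 37 mm below the seat's height.
- pad: Fixed grey felt pad, 340 mm (x) x 110 mm (y) x 6 mm high; origin at the centre of its underside, on the bench. The bar is laid flat on it along x, all of it on the pad.
- meter: Bystander: yellow meter case with a carrying handle, 100 x 160 x 120 mm, origin under its centre.
- jar: Bystander: glass jar, 54 mm across, 75 mm high, origin under its centre.
- specimen: Bystander: small cardboard tray 80 x 80 mm with a mineral, 50 mm high, origin under its centre.
- bar_end_left (a point): Point on the bar's centre line, 130 mm from its centre towards its +y end.
- bar_end_right (a point): Point on the bar's centre line, 130 mm from its centre towards its -y end.
Things that resemble listed ones, but are neither listed nor needed, are in the scene too. Several things have the shape of the wheel; the one meant has the colours described above.

How it is judged:
On the way, in this order (a step that is already met when the one before it is completed fails the run):
1. the bar is lifted level, both ends clear above the two brackets (height (world z) of each of bar_end_left, bar_end_right above 0.248 m), for 0.1 s.
2. the bar lies released on the pad (x of bar in the frame of pad between -0.045 and 0.045 m and y of bar in the frame of pad between -0.045 and 0.045 m and z of bar in the frame of pad between 0.01 and 0.024 m and angle between the y axis of bar and the x axis of pad, either way round below 0.25 rad and linear speed of bar below 0.03 m/s and angular speed of bar below 0.3 rad/s and contact force between the fingers and bar below 0.2 N), for 0.2 s.
3. the wheel hangs released by its rim on the hook (x of wheel in the frame of hook_seat between -0.04 and 0.044 m and y of wheel in the frame of hook_seat between -0.02 and 0.02 m and z of wheel in the frame of hook_seat between -0.078 and -0.06 m and angle between wheel's own x axis and vertical between 1.32 and 1.82 rad and contact force between wheel and hook_stand above 1 N and contact force between the fingers and wheel below 0.2 N and linear speed of wheel below 0.05 m/s and angular speed of wheel below 0.5 rad/s), for 0.2 s.
At the end, for the whole second after the job is handed in: The bar lies flat, still and released on the pad, within 45 mm of its centre and 0.25 rad of its length. The wheel hangs still and released with its rim on the hook between tip and post: hub 60 to 78 mm below the seat, within 20 mm sideways, axle within 0.25 rad of level (all of step 2 and all of step 3); the robot touches nothing.
It fails at once if the bar is tipped more than about 20 degrees from level (angle between bar's own y axis and vertical below 1.22 rad or angle between bar's own y axis and vertical above 1.92 rad).
It fails at once if the bar is dropped onto the bench or pad (height (world z) of bar below 0.09 m and linear speed of bar above 0.8 m/s).
It fails at once if the wheel is slammed onto the hook (over 60 N) (contact force between wheel and hook_stand above 60 N).
It fails at once if a bystander is moved by more than 30 mm (distance of any of meter, jar, specimen from where it was at the start of the episode above 0.03 m).
It also fails if it takes over 70 s, if anything falls off the work surface, if the arm or the gripper's body presses on something with over 40 N, if the wrist force passes 120 N, or if a joint passes its speed limit or range.

## Working session

There is one attempt and no reset: what is moved stays moved. The work goes in short steps, Python scripts to look and compute and a tool call to move; the robot and the scene stay as the last step left them, time stands still between calls to the robot, and variables do not carry over. Pictures are saved under pics/ and viewed, about 8 in all and at most 12, crops included, and the job is handed in when it is done.

Besides the shell and the picture viewer there is one more tool, called after "Request:" in YAML: its name, and indented under it one key for each argument. servo_tool: Moves the arm, as the interface text tells. Its arguments: {"type":"object","properties":{"increments":{"type":"array","items":{"type":"array"}}},"required":["increments"]}

```bash
mkdir -p pics; cat > h.py <<'E'
import numpy as np, cv2
from station import *
def snap(n,f=None):
    p,d=camera(n)
    if f: cv2.imwrite('pics/'+f,p[:,:,::-1])
    return p,d
def W(n,d,r=None,c=None):
    K=calibration(n);M=np.array(K["camera_matrix"]);T=np.array(K["cam_to_world"])
    if r is None: r,c=np.mgrid[:d.shape[0],:d.shape[1]]; z=d
    else: z=d[int(r),int(c)]
    P=np.stack([(c-M[0,2])/M[0,0]*z,(r-M[1,2])/M[1,1]*z,z],-1)
    return P@T[:3,:3].T+T[:3,3]
E
python3 - <<'E'
from h import *
import h
print(state(),h.hold_point_z)
for n in("top","side"):
    p,d=snap(n,n+"0.png"); np.save(n+'0.npy',d)
    print(n,np.round(calibration(n)["cam_to_world"],3).tolist())
    for t in["rack","bar","wheel","hook_stand","hook_tip","pad","meter","jar","specimen","bar_end_left","bar_end_right","rack_bracket_left","rack_bracket_right"]:
        print(n,t,[(np.round(s["at"]).astype(int).tolist(),round(s["conf"],2),np.round(W(n,d,*s["at"]),3).tolist()) for s in spot_in(n,t)[:4]])
E
```

```text
{'time': 0.0, 'q': array([-1.26710324e+00,  3.59519283e-01,  1.51141139e+00,  1.57415934e-05,
        1.27249936e+00, -1.15099103e-01]), 'qvel': array([-0.00085996, -0.00021292, -0.00092985, -0.00051124, -0.00062386,
       -0.00035969]), 'joint_torque': array([ 6.21788186e-04, -5.15370834e+01, -2.70723581e+01,  6.75963680e-02,
        3.48160230e-02, -1.02314757e-04]), 'tcp_pos': array([ 0.24378797, -0.54749428,  0.2218091 ]), 'tcp_rot': array([ 1.99103196,  0.42500919, -1.99135365]), 'ft_force': array([ 0.41818713, -0.06752844, -0.18554346]), 'moment': array([-0.0116391 ,  0.01076874,  0.01990375]), 'finger_gap': 0.9974741683268193} 0.0187
top [[-0.002, -0.988, 0.152, 0.442], [-1.0, -0.002, -0.021, 0.009], [0.021, -0.152, -0.988, 1.056], [0.0, 0.0, 0.0, 1.0]]
top rack [([223, 196], 0.95, [0.563, 0.225, 0.041]), ([142, 273], 0.16, [0.775, 0.019, 0.085])]
top bar [([211, 174], 0.72, [0.568, 0.231, 0.234])]
top wheel [([220, 184], 0.86, [0.563, 0.236, 0.123]), ([127, 170], 0.8, [0.78, 0.265, 0.172]), ([311, 125], 0.62, [0.345, 0.373, 0.105])]
top hook_stand [([217, 373], 0.96, [0.585,
[... 1029 characters left out ...]
, 0.73, [0.596, -0.267, 0.012])]
side hook_tip [([208, 303], 0.64, [0.599, -0.258, 0.013]), ([268, 326], 0.57, [0.436, -0.006, 0.006])]
side pad [([270, 325], 0.63, [0.437, -0.003, 0.002])]
side meter [([233, 215], 0.92, [0.767, 0.055, 0.093]), ([311, 248], 0.61, [0.562, 0.267, 0.065])]
side jar [([227, 358], 0.81, [0.384, -0.167, 0.059])]
side specimen [([320, 330], 0.76, [0.364, 0.196, 0.034])]
side bar_end_left [([258, 243], 0.69, [0.569, 0.253, 0.235])]
side bar_end_right [([259, 240], 0.59, [0.575, 0.258, 0.233]), ([268, 323], 0.3, [0.444, -0.005, 0.006])]
side rack_bracket_left [([312, 248], 0.63, [0.56, 0.27, 0.063])]
side rack_bracket_right [([313, 246], 0.69, [0.561, 0.276, 0.066])]
```

```bash
python3 -c "
import cv2,numpy as np
print(cv2.imread('pics/top0.png').shape)"
```

```text
(420, 560, 3)
```

View pics/top0.png

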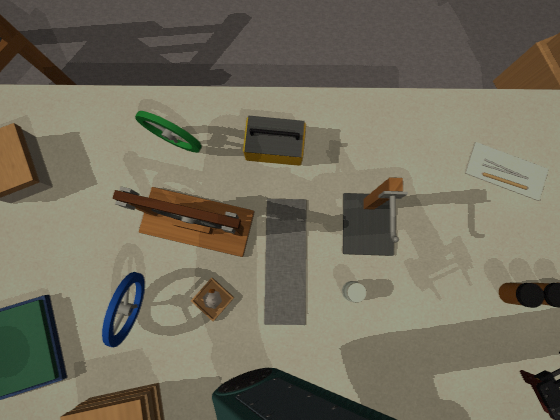

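View pics/side0.png

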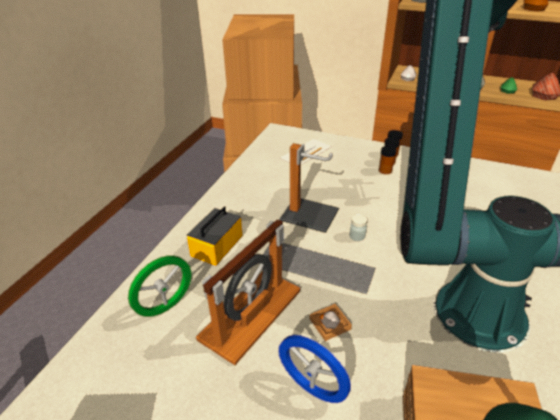

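The top view shows the bar and rack from (115,195) to (250,230), the pad at (286,262) running vertically, and the hook bar from (393,190) to (393,240) with its tip towards -x. The jar is at (355,292) and the tray at (212,298). The dark wheel is in the rack; the blue and green ones are decoys. Next I fit the poses from depth.

```bash
python3 - <<'E'
from h import *
def rect(P,name):
    (c,s,a)=cv2.minAreaRect((P[:,:2]*1000).astype(np.float32)); print(name,len(P),np.round(c,1),np.round(s,1),round(a,1),'z',np.round(np.percentile(P[:,2],[2,50,98])*1000,1))
for n in("top","side"):
    d=np.load(n+'0.npy');p=cv2.imread(f'pics/{n}0.png')[:,:,::-1].astype(int);P=W(n,d);ok=d>0
    X,Y,Z=P[...,0],P[...,1],P[...,2]
    def box(x0,x1,y0,y1,z0,z1):return ok&(X>x0)&(X<x1)&(Y>y0)&(Y<y1)&(Z>z0)&(Z<z1)
    red=(p[...,0]-p[...,2]>20)
    m=box(.45,.7,.05,.42,.226,.25)
    rect(P[m&red],n+' bar')
    Q=P[m&red]; Q=Q[np.abs(Q[:,2]-np.median(Q[:,2]))<.006];c,_,v=np.linalg.svd(Q-Q.mean(0),full_matrices=False);print('  dir',v[0],Q.mean(0))
    rect(P[box(.4,.7,.05,.42,.012,.028)&red],n+' rackbase')
    rect(P[box(.4,.7,.05,.42,.055,.072)],n+' cheeks')
    rect(P[box(.3,.64,-.1,.07,.002,.012)&(p.sum(-1)<330)],n+' pad')
    rect(P[box(.4,.72,-.45,-.15,.006,.018)&(p.sum(-1)<330)],n+' base')
    m=box(.4,.72,-.45,-.15,.215,.3)
    rect(P[m&~red],n+' hook');rect(P[m&red],n+' posttop')
    Q=P[m&~red]; i=np.argsort(Q[:,0])
    for k in np.array_split(i,10): print('   ',np.round(Q[k].mean(0)*1000,1),np.round(Q[k][:,2].max()*1000,1),len(k))
    rect(P[box(.5,.65,.15,.3,.08,.205)&~red],n+' wheel')
    rect(P[box(.3,.45,-.25,-.1,.03,.1)],n+' jar');rect(P[box(.3,.45,.11,.25,.015,.08)],n+' spec');rect(P[box(.68,.88,-.1,.15,.06,.16)],n+' meter')
E
```

```text
top bar 1228 [576.2 226. ] [279.2  32.6] 76.7 z [231.4 235.7 238.6]
  dir [-2.27484670e-01 -9.73781281e-01  8.60906371e-04] [0.57202666 0.22615792 0.23566903]
top rackbase 3321 [526.9 239.1] [290.3 225. ] 76.7 z [15.7 19.9 23.8]
top cheeks 328 [488.9 233.7] [257.5 189.9] 85.4 z [56.4 64.2 70.2]
top pad 5043 [469.4 -13. ] [168.6 340. ] 89.2 z [ 2.5  6.  10. ]
top base 2618 [ 525.2 -259.4] [178.  253.7] 88.2 z [ 8.2 12.1 15.9]
top hook 437 [ 553.9 -242.8] [ 50.  106.5] 89.8 z [219.3 241.  261.8]
top posttop 251 [ 576.2 -250. ] [127.6  44.6] 14.0 z [223.6 261.5 264.6]
    [ 507.4 -237.9  253.9] 263.3 44
    [ 523.9 -238.9  240.1] 244.2 44
    [ 539.8 -239.8  239.4] 243.6 44
    [ 555.7 -240.1  239.8] 243.8 44
    [ 571.8 -241.1  239.7] 242.9 44
    [ 587.9 -241.5  240.1] 243.8 44
    [ 600.1 -253.8  241. ] 260.4 44
    [ 601.6 -237.   240. ] 263.2 43
    [ 602.8 -233.7  249.9] 262.2 43
    [ 605.8 -236.2  255.8] 262.1 43
top wheel 156 [562.4 225.3] [153.2  11.4] 75.2 z [ 84.  124.5 187.1]
top jar 378 [ 386.6 -189.9] [49.9 50.6] 17.5 z [36.6 74.3 78.5]
top spec 468 [366.  180.2] [80.1 80
[... 579 characters left out ...]
257.9]
side posttop 292 [ 573.6 -231.9] [ 55.3 138.1] 73.7 z [217.3 242.6 264.7]
    [ 509.3 -231.   249.2] 258.4 8
    [ 545.8 -235.5  238.7] 241.9 8
    [ 593.2 -238.9  239.1] 241.7 8
    [ 602.6 -244.   243.4] 250.2 8
    [ 603.4 -244.5  242.1] 255.2 7
    [ 603.8 -235.   241.5] 260.1 7
    [ 604.1 -237.9  228.4] 255.7 7
    [ 604.5 -237.1  242.2] 257.3 7
    [ 604.9 -231.8  237.9] 250.5 7
    [ 605.7 -235.1  237.4] 249.0 7
side wheel 741 [572.  224.7] [154.6  28.7] 79.8 z [ 83.  165.4 199.7]
side jar 300 [ 389.2 -186.2] [52.  52.1] 65.0 z [32.2 65.8 78.3]
side spec 493 [368.2 181.9] [81.6 83.6] 48.7 z [15.5 21.7 45.5]
side meter 1482 [792.3  20.1] [162.9 105.9] 84.8 z [ 61.9  89.2 121. ]
```

```bash
python3 - <<'E'
from h import *
from scipy.spatial.transform import Rotation as R
s=state();A=R.from_rotvec(s['tcp_rot']).as_matrix();print('axes\n',A.round(3),'yaw y',np.degrees(np.arctan2(A[1,1],A[0,1])))
d=np.load('top0.npy');p=cv2.imread('pics/top0.png')[:,:,::-1].astype(int);P=W('top',d)
X,Y,Z=P[...,0],P[...,1],P[...,2]; red=(p[...,0]-p[...,2]>20)
a=np.radians(13.3);ex=np.array([np.cos(a),-np.sin(a)]);ey=np.array([np.sin(a),np.cos(a)])
m=(X>.45)&(X<.7)&(Y>.05)&(Y<.42)&(Z>.233)&(Z<.24)&red
Q=(P[m][:,:2]-[.573,.227]);u,v=Q@ex*1000,Q@ey*1000
print('bar v',np.percentile(v,[.5,50,99.5]))
for lo in range(-140,140,40):
    k=(v>lo)&(v<lo+40);print(lo,np.percentile(u[k],[3,50,97]).round(1))
m=(X>.28)&(X<.66)&(Y>-.09)&(Y<.06)&(abs(Z-.006)<.006)&(p.sum(-1)<300)
q=cv2.morphologyEx(m.astype(np.uint8),cv2.MORPH_OPEN,np.ones((9,9)))>0
for r in range(190,335,12):
    c=np.where(q[r])[0]
    if len(c):print('pad row',r,c.min(),c.max(),np.round(P[r,c.min()]*1000),np.round(P[r,c.max()]*1000))
i=np.where(q.any(1))[0];print(i.min(),i.max(),P[i.min(),285],P[i.max(),285])
m=(X>.5)&(X<.595)&(abs(Y+.24)<.02)&(Z>.23);Q=P[m]*1000
f=np.polyfit(Q[:,0],Q[:,1],1);print('hook',f,np.degrees(np.arctan(f[0])),np.polyval(f,555))
t=Q[Q[:,2]>255];print('tip',t.mean(0),t.min(0),t.max(0))
m=(X>.55)&(X<.7)&(Y>-.3)&(Y<-.2)&(Z>.255)&red;print('post top',cv2.minAreaRect((P[m][:,:2]*1000).astype(np.float32)))
m=(X>.4)&(X<.72)&(Y>-.45)&(Y<-.15)&(abs(Z-.012)<.004)&(p.sum(-1)<300)
m=cv2.morphologyEx(m.astype(np.uint8),cv2.MORPH_OPEN,np.ones((15,15)))>0;print('base',cv2.minAreaRect((P[m][:,:2]*1000).astype(np.float32)))
E
```

```text
axes
 [[-0.     0.407 -0.914]
 [ 0.    -0.914 -0.407]
 [-1.    -0.     0.   ]] yaw y -66.00374588220146
bar v [-138.2623818    -2.80987934  137.55233275]
-140 [-9.8 -0.5  9.1]
-100 [-9.9 -1.   8.7]
-60 [-9.9 -0.6  8.7]
-20 [-9.7 -0.9  8.8]
20 [-10.   -0.7   8.8]
60 [-9.9 -0.7  8.5]
100 [-9.9 -0.9  8.5]
pad row 202 267 300 [628.  37.   4.] [628. -55.   4.]
pad row 214 267 300 [594.  37.   6.] [594. -54.   7.]
pad row 226 266 305 [561.  40.   2.] [560. -68.   8.]
pad row 238 267 305 [528.  37.   5.] [528. -67.   6.]
pad row 250 268 298 [495.  34.   7.] [495. -48.   7.]
pad row 262 266 305 [462.  39.   7.] [462. -67.   7.]
pad row 274 266 305 [430.  39.   8.] [430. -67.   6.]
pad row 286 266 305 [398.  39.   4.] [398. -66.   6.]
pad row 298 265 305 [367.  41.   7.] [367. -66.   4.]
pad row 310 265 305 [336.  41.   5.] [335. -66.   6.]
pad row 322 265 305 [304.  41.   3.] [305. -65.   7.]
199 324 [ 0.63651084 -0.01280706  0.00401995] [ 0.29951799 -0.01229226  0.00590585]
hook [-4.37555172e-02 -2.15924126e+02] -2.505408374803223 -240.20843790853706
tip [ 505.53824578 -238.81864172  260.00810686] [ 500.71749845 -243.82135285  255.38688345] [ 511.20062696 -234.50177797  263.33838094]
post top ((619.6016845703125, -248.34140014648438), (41.82271957397461, 33.329193115234375), 82.67704772949219)
base ((0.0, 0.0), (0.0, 0.0), 0.0)
```

Request:
servo_tool:
  increments:
    - [[13,31,20],[0,0,0.037],60]
    - [[26,62,40],[0,0,0.074],60]
    - [[40,93,60],[0,0,0.11],60]
    - [[53,124,80],[0,0,0.147],60]
    - [[66,155,100],[0,0,0.184],60]

```text
time: 1.82
tcp_pos: [0.3102, -0.3916, 0.3235]
tcp_rot: [1.877, 0.585, -1.877]
ft_force: [0.7, -0.2, -0.2]
finger_gap: 0.692
```

Request:
servo_tool:
  increments:
    - [[13,31,0],[0,0,0.037],60]
    - [[26,62,0],[0,0,0.074],60]
    - [[40,93,0],[0,0,0.11],60]
    - [[53,124,0],[0,0,0.147],60]
    - [[66,155,0],[0,0,0.184],60]

```text
time: 2.23
tcp_pos: [0.3765, -0.235, 0.3238]
tcp_rot: [1.758, 0.732, -1.757]
ft_force: [0.3, 0.7, 0.2]
finger_gap: 0.683
```

Request:
servo_tool:
  increments:
    - [[13,31,0],[0,0,0.037],60]
    - [[26,62,0],[0,0,0.074],60]
    - [[40,93,0],[0,0,0.11],60]
    - [[53,124,0],[0,0,0.147],60]
    - [[66,155,0],[0,0,0.184],60]

```text
time: 2.65
tcp_pos: [0.4429, -0.0784, 0.324]
tcp_rot: [1.633, 0.865, -1.632]
ft_force: [1.1, -1.3, 0.6]
finger_gap: 0.68
```

Request:
servo_tool:
  increments:
    - [[13,31,0],[0,0,0.037],60]
    - [[26,62,0],[0,0,0.074],60]
    - [[40,93,0],[0,0,0.11],60]
    - [[53,124,0],[0,0,0.147],60]
    - [[66,155,0],[0,0,0.184],60]

```text
time: 3.07
tcp_pos: [0.5093, 0.0784, 0.3242]
tcp_rot: [1.505, 0.986, -1.502]
ft_force: [-0.1, -0.3, -0.3]
finger_gap: 0.686
```

Request:
servo_tool:
  increments:
    - [[13,31,0],[0,0,0.037],60]
    - [[26,62,0],[0,0,0.074],60]
    - [[40,93,0],[0,0,0.11],60]
    - [[53,124,0],[0,0,0.147],60]
    - [[66,155,0],[0,0,0.184],60]

```text
time: 3.48
tcp_pos: [0.5756, 0.2351, 0.3242]
tcp_rot: [1.373, 1.094, -1.37]
ft_force: [0.4, -0.3, 0.9]
finger_gap: 0.683
```

```bash
cat >> h.py <<'E'
from scipy.spatial.transform import Rotation as R
def st():
    s=state();A=R.from_rotvec(s['tcp_rot']).as_matrix()
    print('t',round(s['time'],2),'tcp',(s['tcp_pos']*1000).round(1),'yaw',round(np.degrees(np.arctan2(A[1,1],A[0,1])),2),'tool x',A[:,0].round(3),'F',s['ft_force'].round(1),'gap',round(s['finger_gap']*88,1),'q',s['q'].round(2))
E
python3 -c "
from h import *
st()
d=snap('side')[1];P=W('side',d)"
```

```text
t 3.48 tcp [575.6 235.1 324.2] yaw -12.78 tool x [ 0.002  0.    -1.   ] F [ 0.4 -0.3  0.9] gap 60.1 q [ 0.28  0.32  1.32 -0.    1.5   0.5 ]
```

Request:
servo_tool:
  increments:
    - [[-3,-8,-20],[0,0,-0.009],60]
    - [[-3,-8,-45],[0,0,-0.009],60]
    - [[-3,-8,-70],[0,0,-0.009],60]
    - [[-3,-8,-92],[0,0,-0.009],60]
    - [[-3,-8,-108],[0,0,-0.009],60]

```text
time: 3.95
tcp_pos: [0.5736, 0.2322, 0.2134]
tcp_rot: [1.379, 1.095, -1.372]
ft_force: [-0.3, 0.1, 0.4]
finger_gap: 0.683
```

```bash
python3 -c "
from h import *
p,_=snap('side');q,_=snap('top');st()
a=cv2.resize(p[180:380,150:350],None,fx=2.9,fy=2.9);b=cv2.resize(q[130:280,80:280],None,fx=2.9,fy=2.9)
cv2.imwrite('pics/g1.png',cv2.resize(np.vstack([a,b])[:,:,::-1],(400,580)) if 0 else np.hstack([cv2.resize(a,(390,390)),cv2.resize(b,(400,390))])[:,:,::-1])"
```

```text
t 4.05 tcp [572.4 231.8 212.5] yaw -13.06 tool x [-0.002  0.003 -1.   ] F [-0.4 -0.6  0.3] gap 60.0 q [0.27 0.39 1.48 0.   1.27 0.5 ]
```

View pics/g1.png

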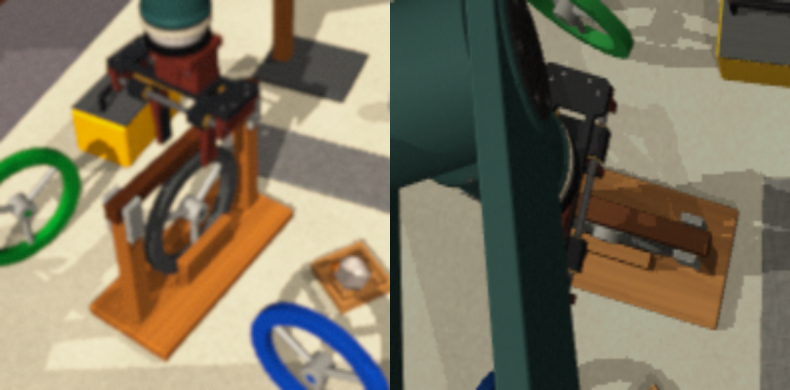

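The fingers straddle the bar near its middle: (160,120) and (210,145) in the left panel. I correct by a few mm and close.

Request:
servo_tool:
  increments:
    - [[0,-5,3],[0,0,-0.003],60]
    - [[0,-5,3],[0,0,-0.003],60]
    - [[0,-5,3],[0,0,-0.003],15]
    - [[0,-5,3],[0,0,-0.003],10]
    - [[0,-5,3],[0,0,-0.003],10]

```text
time: 4.47
tcp_pos: [0.5731, 0.2268, 0.2167]
tcp_rot: [1.38, 1.094, -1.376]
ft_force: [1.0, -0.8, 0.5]
finger_gap: 0.495
```

Request:
servo_tool:
  increments:
    - [[0,0,0],[0,0,0],10]
    - [[0,0,0],[0,0,0],10]
    - [[0,0,0],[0,0,0],10]
    - [[0,0,0],[0,0,0],10]
    - [[0,0,0],[0,0,0],10]

```text
time: 4.88
tcp_pos: [0.5728, 0.227, 0.2168]
tcp_rot: [1.38, 1.095, -1.377]
ft_force: [-1.3, 1.0, 2.9]
finger_gap: 0.225
```

```bash
python3 -c "
from h import *
st()"
```

```text
t 4.88 tcp [572.8 227.  216.8] yaw -13.23 tool x [-0.001  0.004 -1.   ] F [-1.3  1.   2.9] gap 19.8 q [0.26 0.39 1.48 0.   1.27 0.49]
```

Request:
servo_tool:
  increments:
    - [[0,0,4],[0,0,0],8]
    - [[0,0,10],[0,0,0],8]
    - [[0,0,18],[0,0,0],8]
    - [[0,0,28],[0,0,0],8]
    - [[0,0,40],[0,0,0],8]

```text
time: 5.3
tcp_pos: [0.5727, 0.2269, 0.2575]
tcp_rot: [1.379, 1.095, -1.377]
ft_force: [-0.5, -0.1, -2.6]
finger_gap: 0.223
```

Request:
servo_tool:
  increments:
    - [[0,0,15],[0,0,0],8]
    - [[0,0,30],[0,0,0],8]
    - [[0,0,45],[0,0,0],8]
    - [[0,0,60],[0,0,0],8]
    - [[0,0,60],[0,0,0],8]

```text
time: 5.72
tcp_pos: [0.5746, 0.2274, 0.3218]
tcp_rot: [1.384, 1.092, -1.371]
ft_force: [2.0, -0.4, -3.0]
finger_gap: 0.221
```

```bash
python3 -c "
from h import *
st()
p,d=snap('side');cv2.imwrite('pics/l1.png',p[100:400,100:400,::-1])
P=W('side',d);m=(P[...,2]>.26)&(P[...,2]<.345)&(p[...,0].astype(int)-p[...,2]>20)&(abs(P[...,0]-.575)<.08)&(abs(P[...,1]-.227)<.16)
Q=P[m];v=(Q[:,:2]-[.573,.227])@[.23,.973]*1000
for lo in range(-160,160,40):
    k=(v>lo)&(v<lo+40)
    if k.sum()>8: print(lo,k.sum(),np.percentile(Q[k,2],[3,50,97]).round(4))"
```

```text
t 5.72 tcp [574.6 227.4 321.8] yaw -13.23 tool x [ 0.005  0.005 -1.   ] F [ 2.  -0.4 -3. ] gap 19.5 q [0.26 0.31 1.33 0.   1.49 0.49]
-80 33 [0.3186 0.3401 0.3427]
-40 84 [0.3196 0.3359 0.3437]
0 225 [0.3217 0.3395 0.3439]
40 211 [0.3202 0.3403 0.3434]
80 229 [0.3208 0.3404 0.3434]
120 190 [0.3199 0.3368 0.3431]
```

View pics/l1.png

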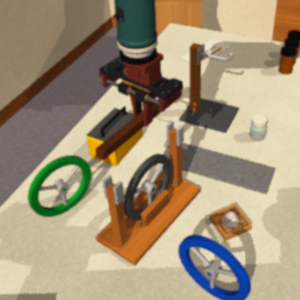

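The bar is out and level (top at 0.343 m all along). Now I turn and carry it over the pad.

Request:
servo_tool:
  increments:
    - [[-7,-16,0],[0,0,-0.08],8]
    - [[-14,-32,0],[0,0,-0.17],8]
    - [[-21,-48,0],[0,0,-0.26],8]
    - [[-28,-64,0],[0,0,-0.35],8]
    - [[-35,-80,0],[0,0,-0.447],8]

```text
time: 6.18
tcp_pos: [0.5379, 0.1465, 0.3189]
tcp_rot: [1.695, 0.806, -1.688]
ft_force: [0.8, -0.3, -2.8]
finger_gap: 0.222
```

Request:
servo_tool:
  increments:
    - [[-7,-16,0],[0,0,-0.09],8]
    - [[-14,-32,0],[0,0,-0.18],8]
    - [[-21,-48,0],[0,0,-0.27],8]
    - [[-28,-64,0],[0,0,-0.36],8]
    - [[-35,-80,0],[0,0,-0.447],8]

```text
time: 6.6
tcp_pos: [0.5018, 0.0657, 0.318]
tcp_rot: [1.982, 0.44, -1.977]
ft_force: [-1.2, 0.4, -3.2]
finger_gap: 0.224
```

Request:
servo_tool:
  increments:
    - [[-7,-16,0],[0,0,-0.1],8]
    - [[-14,-32,0],[0,0,-0.2],8]
    - [[-21,-48,0],[0,0,-0.3],8]
    - [[-28,-64,0],[0,0,-0.38],8]
    - [[-35,-80,0],[0,0,-0.447],8]

```text
time: 7.02
tcp_pos: [0.4657, -0.0149, 0.3171]
tcp_rot: [-2.216, 0.015, 2.213]
ft_force: [0.8, -0.5, -2.2]
finger_gap: 0.226
```

```bash
python3 -c "
from h import *
st()"
```

```text
t 7.02 tcp [465.7 -14.9 317.1] yaw -90.79 tool x [ 0.001 -0.    -1.   ] F [ 0.8 -0.5 -2.2] gap 19.9 q [-0.18  0.08  1.64  0.    1.42  1.4 ]
```

Request:
servo_tool:
  increments:
    - [[3,2,-30],[0,0,0.013],8]
    - [[3,2,-65],[0,0,0.013],8]
    - [[3,2,-100],[0,0,0.013],8]
    - [[3,2,-135],[0,0,0.013],8]
    - [[3,2,-165],[0,0,0.013],8]

```text
time: 7.43
tcp_pos: [0.4673, -0.0127, 0.1497]
tcp_rot: [-2.22, 0.001, 2.221]
ft_force: [0.2, 0.1, -2.7]
finger_gap: 0.226
```

Request:
servo_tool:
  increments:
    - [[0,0,-30],[0,0,0],8]
    - [[0,0,-60],[0,0,0],8]
    - [[0,0,-85],[0,0,0],8]
    - [[0,0,-105],[0,0,0],8]
    - [[0,0,-115],[0,0,0],8]

```text
time: 7.85
tcp_pos: [0.465, -0.0124, 0.032]
tcp_rot: [-2.215, 0.0, 2.226]
ft_force: [0.5, -0.2, -3.7]
finger_gap: 0.221
```

```bash
python3 -c "
from h import *
st()"
```

```text
t 7.85 tcp [465.  -12.4  32. ] yaw -90.07 tool x [-0.005  0.001 -1.   ] F [ 0.5 -0.2 -3.7] gap 19.4 q [-0.18  0.45  1.99  0.    0.71  1.4 ]
```

Request:
servo_tool:
  increments:
    - [[3,0,-5],[0,0,0],8]
    - [[3,0,-9],[0,0,0],8]
    - [[3,0,-13],[0,0,0],8]
    - [[3,0,-16],[0,0,0],8]
    - [[3,0,-18],[0,0,0],8]

```text
time: 8.27
tcp_pos: [0.4685, -0.0125, 0.0142]
tcp_rot: [-2.216, 0.0, 2.225]
ft_force: [0.2, 0.6, -2.8]
finger_gap: 0.225
```

```bash
python3 -c "
from h import *
st()"
```

```text
t 8.27 tcp [468.5 -12.5  14.2] yaw -90.06 tool x [-0.004  0.001 -1.   ] F [ 0.2  0.6 -2.8] gap 19.8 q [-0.17  0.49  1.99  0.    0.67  1.4 ]
```

Request:
servo_tool:
  increments:
    - [[0,0,-1],[0,0,0],8]
    - [[0,0,-2],[0,0,0],8]
    - [[0,0,-3],[0,0,0],8]
    - [[0,0,-4],[0,0,0],8]
    - [[0,0,-4],[0,0,0],8]

```text
time: 8.68
tcp_pos: [0.4688, -0.0126, 0.0108]
tcp_rot: [-2.217, 0.001, 2.224]
ft_force: [-2.3, -0.2, 4.1]
finger_gap: 0.227
```

Request:
servo_tool:
  increments:
    - [[0,0,0],[0,0,0],26]
    - [[0,0,0],[0,0,0],40]
    - [[0,0,0],[0,0,0],55]
    - [[0,0,0],[0,0,0],55]
    - [[0,0,0],[0,0,0],55]

```text
time: 9.1
tcp_pos: [0.4689, -0.0126, 0.0108]
tcp_rot: [-2.218, 0.001, 2.224]
ft_force: [0.1, -0.7, -0.6]
finger_gap: 0.563
```

```bash
python3 -c "
from h import *
st()"
```

```text
t 9.1 tcp [468.9 -12.6  10.8] yaw -90.07 tool x [-0.003  0.001 -1.   ] F [ 0.1 -0.7 -0.6] gap 49.6 q [-0.17  0.49  1.99  0.    0.66  1.4 ]
```

Request:
servo_tool:
  increments:
    - [[0,0,20],[0,0,0],55]
    - [[0,0,50],[0,0,0],55]
    - [[0,0,85],[0,0,0],55]
    - [[0,0,125],[0,0,0],55]
    - [[0,0,165],[0,0,0],55]

```text
time: 9.52
tcp_pos: [0.468, -0.0124, 0.1772]
tcp_rot: [-2.216, 0.0, 2.225]
ft_force: [0.7, -0.7, -1.3]
finger_gap: 0.626
```

Request:
servo_tool:
  increments:
    - [[0,0,40],[0,0,0.1],55]
    - [[0,0,80],[0,0,0.2],55]
    - [[0,0,110],[0,0,0.3],55]
    - [[0,0,130],[0,0,0.4],55]
    - [[0,0,140],[0,0,0.447],55]

```text
time: 9.93
tcp_pos: [0.4693, -0.0126, 0.3207]
tcp_rot: [1.971, 0.45, -1.97]
ft_force: [-0.4, -1.0, -0.1]
finger_gap: 0.622
```

Request:
servo_tool:
  increments:
    - [[10,24,0],[0,0,0.09],55]
    - [[20,48,0],[0,0,0.18],55]
    - [[30,72,0],[0,0,0.27],55]
    - [[40,96,0],[0,0,0.36],55]
    - [[50,120,0],[0,0,0.447],55]

```text
time: 10.35
tcp_pos: [0.5193, 0.1085, 0.3206]
tcp_rot: [1.683, 0.813, -1.681]
ft_force: [0.7, -1.1, 0.1]
finger_gap: 0.628
```

```bash
python3 - <<'E'
from h import *
st()
p,d=snap('side');P=W('side',d);q,e=snap('top')
cv2.imwrite('pics/m1.png',np.vstack([p[180:400,100:500],q[120:340,80:480]])[:,:,::-1])
p=p.astype(int);X,Y,Z=P[...,0],P[...,1],P[...,2]
m=(d>0)&(p[...,0]-p[...,2]>20)&(X>.25)&(X<.66)&(Y>-.1)&(Y<.08)&(Z>.012)&(Z<.04)
print('bar',cv2.minAreaRect((P[m][:,:2]*1000).astype(np.float32)),np.percentile(Z[m],[50,95]))
# wheel
m=(d>0)&(p.max(-1)-p.min(-1)<30)&(p.sum(-1)<300)&(X>.5)&(X<.65)&(Y>.11)&(Y<.34)&(Z>.07)&(Z<.21)
Q=P[m];c=Q.mean(0);_,_,v=np.linalg.svd(Q-c,full_matrices=False);print('wheel',len(Q),c.round(4),v[2].round(3),'top',np.percentile(Q[:,2],[98,100]))
T=Q[Q[:,2]>.185];print('near top',len(T),T.mean(0).round(4),T.min(0),T.max(0))
u=(Q[:,:2]-[.5723,.2268])@[.973,-.23]*1000;w=(Q[:,:2]-[.5723,.2268])@[.23,.973]*1000
print('u',np.percentile(u,[2,10,50,90,98]).round(1),'w',np.percentile(w,[0.5,99.5]).round(1))
for lo in range(-90,90,30):
    k=(w>lo)&(w<lo+30)
    if k.sum()>5:print(lo,k.sum(),np.percentile(u[k],[5,50,95]).round(1))
E
```

```text
t 10.35 tcp [519.3 108.5 320.6] yaw -38.3 tool x [ 0.002 -0.001 -1.   ] F [ 0.7 -1.1  0.1] gap 55.3 q [ 0.08  0.18  1.52 -0.    1.44  0.75]
bar ((458.5606689453125, -20.37069320678711), (250.14053344726562, 43.438323974609375), 0.6546701192855835) [0.02858587 0.03318005]
wheel 975 [0.5725 0.243  0.1491] [ 0.971 -0.241 -0.004] top [0.20045863 0.20951712]
near top 237 [0.571  0.2346 0.1941] [0.52707356 0.11620877 0.18521346] [0.58894457 0.33956556 0.20951712]
u [-13.5  -7.   -4.9   3.6   6.7] w [-112.   108.1]
-90 161 [-7.  -5.2  5.1]
-60 116 [-6.9 -4.8  5. ]
-30 93 [-13.1  -5.3   4.2]
0 120 [-13.3  -4.5   5.1]
30 150 [-6.9 -3.5  4.9]
60 270 [-7.1 -5.2  6. ]
```

View pics/m1.png

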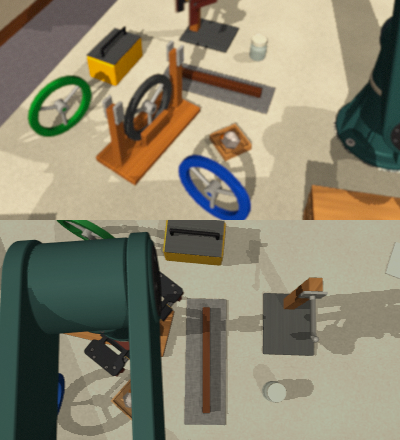

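The bar lies centred on the pad, at (205,360) in the lower panel. The wheel is still upright under the bracket posts, at (148,105). Next I go to the rim top.

Request:
servo_tool:
  increments:
    - [[10,24,0],[0,0,0.09],50]
    - [[20,48,0],[0,0,0.18],50]
    - [[31,72,0],[0,0,0.27],50]
    - [[42,96,0],[0,0,0.36],50]
    - [[53,118,0],[0,0,0.436],50]

```text
time: 10.87
tcp_pos: [0.5731, 0.2287, 0.32]
tcp_rot: [1.377, 1.092, -1.374]
ft_force: [-0.8, 0.0, 0.3]
finger_gap: 0.566
```

Request:
servo_tool:
  increments:
    - [[0,0,-20],[0,0,0],50]
    - [[0,0,-45],[0,0,0],50]
    - [[0,0,-70],[0,0,0],50]
    - [[0,0,-90],[0,0,0],50]
    - [[0,0,-100],[0,0,0],50]

```text
time: 11.28
tcp_pos: [0.5711, 0.2274, 0.2169]
tcp_rot: [1.374, 1.093, -1.38]
ft_force: [0.1, 0.8, 0.6]
finger_gap: 0.572
```

```bash
python3 -c "
from h import *
st()"
```

```text
t 11.28 tcp [571.1 227.4 216.9] yaw -13.17 tool x [-0.004 -0.001 -1.   ] F [0.1 0.8 0.6] gap 50.3 q [ 0.27  0.39  1.48 -0.    1.28  0.5 ]
```

Request:
servo_tool:
  increments:
    - [[1,-1,-10],[0,0,0],50]
    - [[1,-1,-20],[0,0,0],50]
    - [[1,-1,-29],[0,0,0],50]
    - [[1,-1,-34],[0,0,0],50]
    - [[1,-1,-34],[0,0,0],50]

```text
time: 11.7
tcp_pos: [0.5718, 0.2262, 0.1821]
tcp_rot: [1.373, 1.093, -1.381]
ft_force: [-0.5, 0.3, 0.0]
finger_gap: 0.574
```

```bash
python3 -c "
from h import *
st()"
```

```text
t 11.7 tcp [571.8 226.2 182.1] yaw -13.19 tool x [-0.005 -0.002 -1.   ] F [-0.5  0.3  0. ] gap 50.5 q [ 0.26  0.42  1.52 -0.    1.21  0.49]
```

Request:
servo_tool:
  increments:
    - [[0,0,1],[0,0,0],30]
    - [[0,0,1],[0,0,0],12]
    - [[0,0,1],[0,0,0],5]
    - [[0,0,1],[0,0,0],5]
    - [[0,0,1],[0,0,0],5]

```text
time: 12.12
tcp_pos: [0.5721, 0.2263, 0.1836]
tcp_rot: [1.374, 1.093, -1.38]
ft_force: [-0.3, -0.2, 0.2]
finger_gap: 0.229
```

Request:
servo_tool:
  increments:
    - [[0,0,0],[0,0,0],5]
    - [[0,0,0],[0,0,0],5]
    - [[0,0,0],[0,0,0],5]
    - [[0,0,0],[0,0,0],5]
    - [[0,0,0],[0,0,0],5]

```text
time: 12.53
tcp_pos: [0.5721, 0.2263, 0.1836]
tcp_rot: [1.374, 1.093, -1.38]
ft_force: [-1.2, 0.1, 0.7]
finger_gap: 0.182
```

```bash
python3 -c "
from h import *
st()"
```

```text
t 12.53 tcp [572.1 226.3 183.6] yaw -13.18 tool x [-0.004 -0.001 -1.   ] F [-1.2  0.1  0.7] gap 16.0 q [ 0.26  0.42  1.52 -0.    1.21  0.49]
```

Request:
servo_tool:
  increments:
    - [[0,0,5],[0,0,0],5]
    - [[0,0,15],[0,0,0],5]
    - [[0,0,30],[0,0,0],5]
    - [[0,0,45],[0,0,0],5]
    - [[0,0,60],[0,0,0],5]

```text
time: 12.95
tcp_pos: [0.5718, 0.2262, 0.2447]
tcp_rot: [1.373, 1.093, -1.381]
ft_force: [-0.2, 0.4, -3.1]
finger_gap: 0.174
```

Request:
servo_tool:
  increments:
    - [[0,0,20],[0,0,0],5]
    - [[0,0,45],[0,0,0],5]
    - [[0,0,70],[0,0,0],5]
    - [[0,0,90],[0,0,0],5]
    - [[0,0,100],[0,0,0],5]

```text
time: 13.37
tcp_pos: [0.5727, 0.2266, 0.3484]
tcp_rot: [1.376, 1.091, -1.377]
ft_force: [1.0, -0.7, -2.6]
finger_gap: 0.178
```

Request:
servo_tool:
  increments:
    - [[0,0,20],[0,0,0],5]
    - [[0,0,40],[0,0,0],5]
    - [[0,0,60],[0,0,0],5]
    - [[0,0,75],[0,0,0],5]
    - [[0,0,80],[0,0,0],5]

```text
time: 13.78
tcp_pos: [0.5733, 0.2267, 0.431]
tcp_rot: [1.379, 1.09, -1.374]
ft_force: [0.2, 0.2, -3.2]
finger_gap: 0.179
```

```bash
python3 - <<'E'
from h import *
st()
p,d=snap('side');P=W('side',d)
cv2.imwrite('pics/w1.png',p[60:400,80:480,::-1])
p=p.astype(int);s=state()['tcp_pos'];X,Y,Z=P[...,0],P[...,1],P[...,2]
m=(d>0)&(p.max(-1)-p.min(-1)<30)&(p.sum(-1)<300)&(abs(X-s[0])<.06)&(abs(Y-s[1])<.1)&(Z>s[2]-.18)&(Z<s[2]-.005)
Q=P[m]-s;c=Q.mean(0);_,_,v=np.linalg.svd(Q-c,full_matrices=False);print('wheel',len(Q),c.round(4),v[2].round(3),np.percentile(Q[:,2],[1,99]))
E
```

```text
t 13.78 tcp [573.3 226.7 431. ] yaw -13.18 tool x [ 0.003  0.001 -1.   ] F [ 0.2  0.2 -3.2] gap 15.8 q [ 0.26  0.27  1.14 -0.    1.73  0.49]
wheel 1475 [ 0.0011  0.0176 -0.0803] [ 0.972 -0.234  0.006] [-0.15477909 -0.00618762]
```

View pics/w1.png

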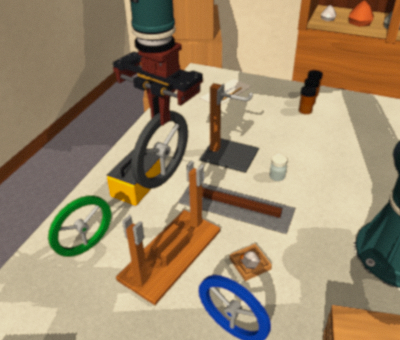

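Request:
servo_tool:
  increments:
    - [[-6,-22,2],[0,0,0.01],5]
    - [[-13,-51,4],[0,0,0.02],5]
    - [[-22,-85,4],[0,0,0.04],5]
    - [[-31,-120,4],[0,0,0.05],5]
    - [[-39,-154,4],[0,0,0.062],5]

```text
time: 14.25
tcp_pos: [0.5328, 0.0715, 0.4329]
tcp_rot: [1.331, 1.126, -1.331]
ft_force: [0.2, 0.2, -4.0]
finger_gap: 0.181
```

Request:
servo_tool:
  increments:
    - [[-8,-31,0],[0,0,0.012],5]
    - [[-16,-62,0],[0,0,0.025],5]
    - [[-24,-93,0],[0,0,0.037],5]
    - [[-32,-124,0],[0,0,0.05],5]
    - [[-39,-154,0],[0,0,0.062],5]

```text
time: 14.67
tcp_pos: [0.4923, -0.0838, 0.4314]
tcp_rot: [1.285, 1.161, -1.287]
ft_force: [0.3, 0.6, -3.8]
finger_gap: 0.179
```

Request:
servo_tool:
  increments:
    - [[-10,-36,0],[0,0,0.012],5]
    - [[-19,-72,0],[0,0,0.025],5]
    - [[-28,-105,0],[0,0,0.037],5]
    - [[-35,-135,0],[0,0,0.05],5]
    - [[-39,-154,0],[0,0,0.062],5]

```text
time: 15.08
tcp_pos: [0.4515, -0.2403, 0.4298]
tcp_rot: [1.24, 1.193, -1.244]
ft_force: [0.8, 0.4, -3.0]
finger_gap: 0.177
```

```bash
python3 -c "
from h import *
st()"
```

```text
t 15.08 tcp [ 451.5 -240.3  429.8] yaw -2.5 tool x [-0.005  0.001 -1.   ] F [ 0.8  0.4 -3. ] gap 15.6 q [-0.62  0.11  1.35 -0.    1.69 -0.58]
```

Request:
servo_tool:
  increments:
    - [[1,4,-25],[0,0,0],5]
    - [[1,4,-60],[0,0,0],5]
    - [[1,4,-95],[0,0,0],5]
    - [[1,4,-130],[0,0,0],5]
    - [[1,4,-152],[0,0,0],5]

```text
time: 15.5
tcp_pos: [0.4499, -0.2346, 0.273]
tcp_rot: [1.24, 1.199, -1.247]
ft_force: [-1.0, 0.4, -4.0]
finger_gap: 0.179
```

Request:
servo_tool:
  increments:
    - [[0,0,0],[0,0,0],5]
    - [[0,0,0],[0,0,0],5]

```text
time: 15.67
tcp_pos: [0.4477, -0.2331, 0.2705]
tcp_rot: [1.24, 1.206, -1.249]
ft_force: [0.1, -0.5, -3.6]
finger_gap: 0.179
```

```bash
python3 - <<'E'
from h import *
st()
p,d=snap('side');P=W('side',d)
cv2.imwrite('pics/w2.png',cv2.resize(p[100:240,250:450],None,fx=3.5,fy=3.5,interpolation=cv2.INTER_CUBIC)[:,:,::-1])
p=p.astype(int);s=state()['tcp_pos'];X,Y,Z=P[...,0],P[...,1],P[...,2]
m=(d>0)&(p.max(-1)-p.min(-1)<30)&(p.sum(-1)<300)&(abs(X-s[0])<.04)&(abs(Y-s[1])<.1)&(Z>s[2]-.18)&(Z<s[2]-.005)
Q=P[m]-s;c=Q.mean(0);_,_,v=np.linalg.svd(Q-c,full_matrices=False);print('wheel',len(Q),c.round(4),v[2].round(3),np.percentile(Q[:,1],[1,99]),np.percentile(Q[:,2],[1,99]))
for n in('top',):
    p,d=snap(n);P=W(n,d);X,Y,Z=P[...,0],P[...,1],P[...,2]
    m=(X>.49)&(X<.595)&(abs(Y+.24)<.03)&(Z>.23)&(Z<.27);Q=P[m]*1000;print(len(Q));
    if len(Q):print(Q.mean(0),np.percentile(Q,[1,99],axis=0))
E
```

```text
t 15.67 tcp [ 447.7 -233.1  270.5] yaw -2.52 tool x [-0.016  0.009 -1.   ] F [ 0.1 -0.5 -3.6] gap 15.8 q [-0.62  0.19  1.63 -0.    1.34 -0.57]
wheel 431 [-0.0046  0.0227 -0.0823] [ 0.998 -0.051 -0.021] [-0.07521698  0.09623283] [-0.15637723 -0.0062593 ]
254
[ 546.8699133  -239.78950684  242.20361884] [[ 500.73173563 -247.15907448  233.80325632]
 [ 593.38955906 -233.92184209  262.05611317]]
```

View pics/w2.png

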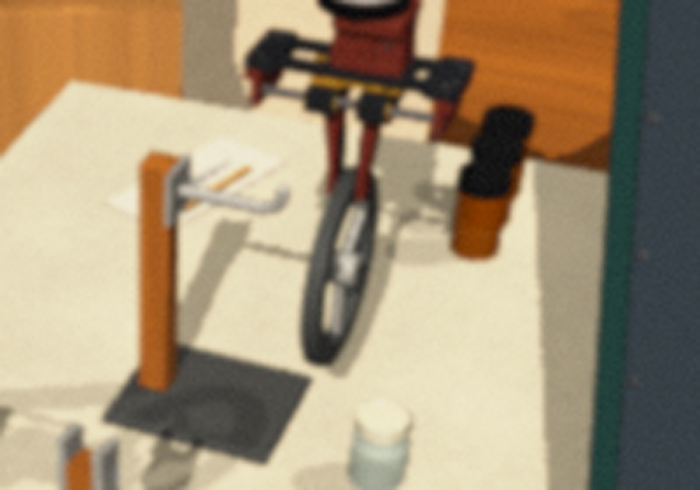

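The picture shows the wheel upright in front of the hook tip, which is at (280,200). The post is left at (160,270) and the jar below at (380,430). I level the tool and correct the height.

Request:
servo_tool:
  increments:
    - [[3,-1,3],[-0.005,-0.008,0],5]
    - [[7,-3,7],[-0.009,-0.016,0],5]
    - [[7,-3,7],[-0.009,-0.016,0],5]
    - [[7,-3,7],[-0.009,-0.016,0],5]
    - [[7,-3,7],[-0.009,-0.016,0],5]

```text
time: 16.18
tcp_pos: [0.4576, -0.238, 0.2815]
tcp_rot: [1.241, 1.179, -1.238]
ft_force: [-1.1, 1.1, -4.3]
finger_gap: 0.18
```

```bash
python3 -c "
from h import *
st()"
```

```text
t 16.18 tcp [ 457.6 -238.   281.5] yaw -2.52 tool x [ 0.008 -0.005 -1.   ] F [-1.1  1.1 -4.3] gap 15.8 q [-0.61  0.18  1.61  0.    1.34 -0.57]
```

Request:
servo_tool:
  increments:
    - [[0,1,-2],[0.003,0.005,0],5]
    - [[0,1,-3],[0.003,0.005,0],5]
    - [[0,1,-3],[0.003,0.005,0],5]

```text
time: 16.43
tcp_pos: [0.4574, -0.2368, 0.278]
tcp_rot: [1.241, 1.186, -1.241]
ft_force: [0.7, 0.3, -3.8]
finger_gap: 0.181
```

```bash
python3 -c "
from h import *
st()"
```

```text
t 16.43 tcp [ 457.4 -236.8  278. ] yaw -2.51 tool x [ 0.002 -0.002 -1.   ] F [ 0.7  0.3 -3.8] gap 15.9 q [-0.61  0.19  1.61 -0.    1.34 -0.57]
```

Request:
servo_tool:
  increments:
    - [[6,0,0],[0,0,0],5]
    - [[15,0,0],[0,0,0],5]
    - [[26,-1,0],[0,0,0],5]
    - [[36,-1,0],[0,0,0],5]
    - [[40,-2,0],[0,0,0],5]

```text
time: 16.85
tcp_pos: [0.4997, -0.239, 0.278]
tcp_rot: [1.241, 1.185, -1.239]
ft_force: [-0.1, -0.3, -3.6]
finger_gap: 0.184
```

```bash
python3 -c "
from h import *
st()"
```

```text
t 16.85 tcp [ 499.7 -239.   278. ] yaw -2.48 tool x [ 0.003 -0.002 -1.   ] F [-0.1 -0.3 -3.6] gap 16.2 q [-0.57  0.24  1.54  0.    1.36 -0.53]
```

Request:
servo_tool:
  increments:
    - [[10,0,0],[0,0,0],5]
    - [[22,0,0],[0,0,0],5]
    - [[36,-1,0],[0,0,0],5]
    - [[48,-1,0],[0,0,0],5]
    - [[55,-1,0],[0,0,0],5]

```text
time: 17.27
tcp_pos: [0.5568, -0.24, 0.2779]
tcp_rot: [1.241, 1.184, -1.238]
ft_force: [0.6, -0.5, -2.7]
finger_gap: 0.182
```

```bash
python3 - <<'E'
from h import *
st()
p,d=snap('side')
cv2.imwrite('pics/w3.png',cv2.resize(p[100:240,250:450],None,fx=3.5,fy=3.5,interpolation=cv2.INTER_CUBIC)[:,:,::-1])
E
```

```text
t 17.27 tcp [ 556.8 -240.   277.9] yaw -2.45 tool x [ 0.004 -0.002 -1.   ] F [ 0.6 -0.5 -2.7] gap 16.0 q [-0.52  0.32  1.43  0.    1.39 -0.48]
```

View pics/w3.png

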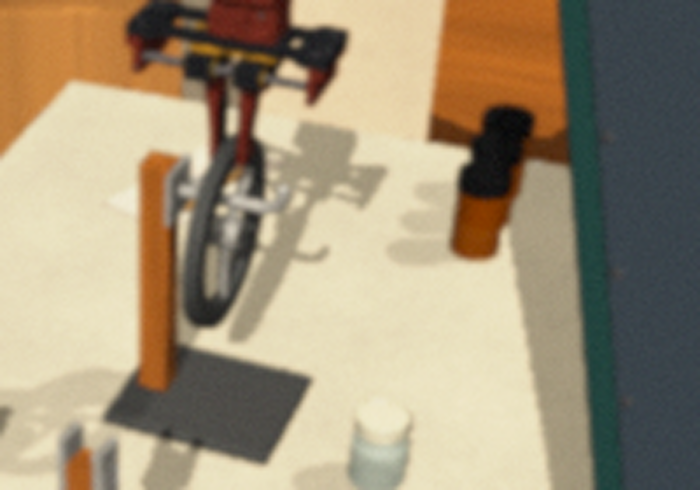

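The hook runs through the top gap, with its tip at (280,195) beyond the rim. I lower it gently.

Request:
servo_tool:
  increments:
    - [[0,0,-4],[0,0,0],5]
    - [[0,0,-9],[0,0,0],5]
    - [[0,0,-15],[0,0,0],5]
    - [[0,0,-20],[0,0,0],5]
    - [[0,0,-23],[0,0,0],5]

```text
time: 17.73
tcp_pos: [0.5564, -0.2397, 0.2537]
tcp_rot: [1.241, 1.186, -1.239]
ft_force: [-0.5, 0.4, -3.4]
finger_gap: 0.184
```

```bash
python3 -c "
from h import *
st()"
```

```text
t 17.73 tcp [ 556.4 -239.7  253.7] yaw -2.46 tool x [ 0.003 -0.001 -1.   ] F [-0.5  0.4 -3.4] gap 16.2 q [-0.52  0.34  1.46  0.    1.34 -0.48]
```

Request:
servo_tool:
  increments:
    - [[0,0,-1],[0,0,0],5]
    - [[0,0,-2],[0,0,0],5]
    - [[0,0,-3],[0,0,0],5]
    - [[0,0,-4],[0,0,0],5]
    - [[0,0,-5],[0,0,0],5]

```text
time: 18.15
tcp_pos: [0.5566, -0.2399, 0.2488]
tcp_rot: [1.242, 1.185, -1.239]
ft_force: [-0.7, 0.0, -3.4]
finger_gap: 0.18
```

Request:
servo_tool:
  increments:
    - [[0,0,-0.5],[0,0,0],5]
    - [[0,0,-1],[0,0,0],5]
    - [[0,0,-1],[0,0,0],5]

```text
time: 18.4
tcp_pos: [0.5566, -0.2399, 0.2478]
tcp_rot: [1.242, 1.185, -1.239]
ft_force: [-0.1, -0.1, -4.1]
finger_gap: 0.185
```

```bash
python3 -c "
from h import *
st()"
```

```text
t 18.4 tcp [ 556.6 -239.9  247.8] yaw -2.46 tool x [ 0.004 -0.001 -1.   ] F [-0.1 -0.1 -4.1] gap 16.3 q [-0.52  0.34  1.47  0.    1.33 -0.48]
```

Request:
servo_tool:
  increments:
    - [[0,0,-0.5],[0,0,0],5]
    - [[0,0,-1],[0,0,0],5]
    - [[0,0,-1.5],[0,0,0],5]
    - [[0,0,-1.5],[0,0,0],5]

```text
time: 18.73
tcp_pos: [0.5567, -0.2399, 0.2466]
tcp_rot: [1.242, 1.185, -1.238]
ft_force: [0.2, 0.0, -1.4]
finger_gap: 0.179
```

```bash
python3 -c "
from h import *
st()"
```

```text
t 18.73 tcp [ 556.7 -239.9  246.6] yaw -2.46 tool x [ 0.004 -0.002 -1.   ] F [ 0.2  0.  -1.4] gap 15.7 q [-0.52  0.35  1.47  0.    1.32 -0.48]
```

Request:
servo_tool:
  increments:
    - [[0,0,-0.5],[0,0,0],5]
    - [[0,0,-0.5],[0,0,0],5]

```text
time: 18.9
tcp_pos: [0.5567, -0.2399, 0.2466]
tcp_rot: [1.242, 1.184, -1.238]
ft_force: [-2.4, 1.2, 0.9]
finger_gap: 0.18
```

Request:
servo_tool:
  increments:
    - [[0,0,0],[0,0,0],18]
    - [[0,0,0],[0,0,0],22]
    - [[0,0,0],[0,0,0],28]
    - [[0,0,0],[0,0,0],34]
    - [[0,0,0],[0,0,0],38]

```text
time: 19.32
tcp_pos: [0.5569, -0.24, 0.2466]
tcp_rot: [1.242, 1.184, -1.238]
ft_force: [0.9, 0.9, -0.3]
finger_gap: 0.414
```

Request:
servo_tool:
  increments:
    - [[0,0,0],[0,0,0],38]
    - [[0,0,0],[0,0,0],38]
    - [[0,0,0],[0,0,0],38]

```text
time: 19.57
tcp_pos: [0.5569, -0.24, 0.2466]
tcp_rot: [1.242, 1.184, -1.238]
ft_force: [-0.0, 0.7, -1.1]
finger_gap: 0.434
```

```bash
python3 -c "
from h import *
st()"
```

```text
t 19.57 tcp [ 556.9 -240.   246.6] yaw -2.46 tool x [ 0.005 -0.002 -1.   ] F [-0.   0.7 -1.1] gap 38.2 q [-0.52  0.35  1.47  0.    1.32 -0.48]
```

Now straight up and clear.

Request:
servo_tool:
  increments:
    - [[0,0,5],[0,0,0],38]
    - [[0,0,15],[0,0,0],38]
    - [[0,0,30],[0,0,0],38]
    - [[0,0,55],[0,0,0],38]
    - [[0,0,80],[0,0,0],38]

```text
time: 19.98
tcp_pos: [0.5565, -0.2398, 0.3278]
tcp_rot: [1.242, 1.185, -1.239]
ft_force: [-0.4, 0.1, 0.0]
finger_gap: 0.437
```

Request:
servo_tool:
  increments:
    - [[0,0,20],[0,0,0],38]
    - [[-15,0,45],[0,0,0],38]
    - [[-35,0,60],[0,0,0],38]
    - [[-50,0,70],[0,0,0],38]
    - [[-60,0,70],[0,0,0],38]

```text
time: 20.4
tcp_pos: [0.4964, -0.2404, 0.4017]
tcp_rot: [1.241, 1.179, -1.237]
ft_force: [0.1, -1.2, 1.0]
finger_gap: 0.431
```

Request:
servo_tool:
  increments:
    - [[0,0,0],[0,0,0],38]
    - [[0,0,0],[0,0,0],38]
    - [[0,0,0],[0,0,0],38]
    - [[0,0,0],[0,0,0],38]
    - [[0,0,0],[0,0,0],38]

```text
time: 20.82
tcp_pos: [0.4968, -0.2402, 0.4008]
tcp_rot: [1.241, 1.181, -1.237]
ft_force: [-0.5, 0.4, -0.4]
finger_gap: 0.43
```

```bash
python3 - <<'E'
from h import *
st()
for i in range(2):
    p,d=snap('side');P=W('side',d);X,Y,Z=P[...,0],P[...,1],P[...,2];p2=p.astype(int)
    m=(d>0)&(p2.max(-1)-p2.min(-1)<30)&(p2.sum(-1)<300)&(abs(X-.557)<.04)&(abs(Y+.24)<.1)&(Z>.06)&(Z<.28)
    Q=P[m]-[.557,-.2403,.241];c=Q.mean(0);_,_,v=np.linalg.svd(Q-c,full_matrices=False);print('wheel',len(Q),c.round(4),v[2].round(3),np.percentile(Q,[1,99],axis=0).round(4).tolist())
    for _ in range(10): camera('top')
m=(d>0)&(p2[...,0]-p2[...,2]>20)&(X>.25)&(X<.66)&(Y>-.1)&(Y<.08)&(Z>.012)&(Z<.04)
print('bar',cv2.minAreaRect((P[m][:,:2]*1000).astype(np.float32)))
cv2.imwrite('pics/w4.png',cv2.resize(p[100:340,200:480],None,fx=2.4,fy=2.4,interpolation=cv2.INTER_CUBIC)[:,:,::-1])
E
```

```text
t 20.82 tcp [ 496.8 -240.2  400.8] yaw -2.45 tool x [ 0.007 -0.004 -1.   ] F [-0.5  0.4 -0.4] gap 37.8 q [-0.58  0.17  1.34  0.    1.62 -0.53]
wheel 590 [-0.0017  0.0184 -0.0613] [-0.999  0.047 -0.004] [[-0.0122, -0.0739, -0.1479], [0.011, 0.0911, 0.0229]]
wheel 594 [-0.0017  0.0178 -0.0612] [-0.999  0.047 -0.004] [[-0.0125, -0.0742, -0.1483], [0.0113, 0.0912, 0.022]]
bar ((479.2060852050781, -5.2683258056640625), (286.650146484375, 93.53153991699219), 16.77397918701172)
```

View pics/w4.png

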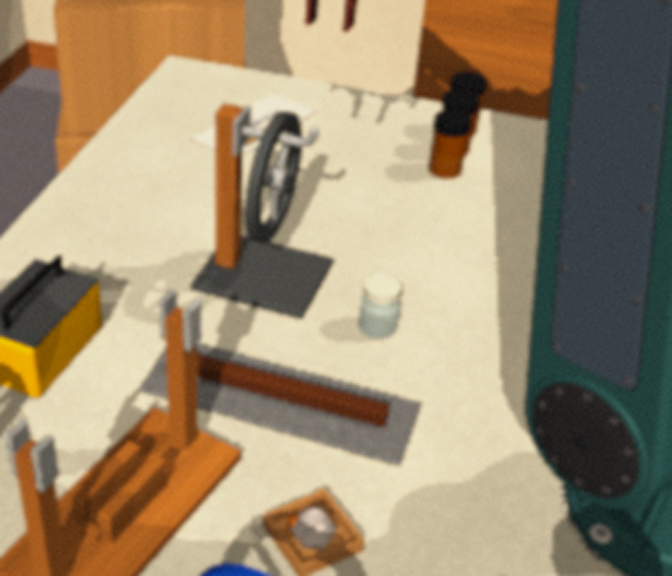

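The wheel hangs still on the hook at (275,175), with its top 22 mm above the seat as expected. The bar lies along the pad at (295,390), and the meter, jar and tray are in place.

```bash
python3 -c "
from station import *
sign_off()"
```

```text
the job is handed in; nothing more can be done
```

The bar is lying on the felt pad and the handwheel is hanging on the J-hook. I handed the job in at about 22 s of the 70 s allowed. The hand-in gives no verdict.

- **Bar:** I lifted it straight up and level; its top measured about 343 mm high along the length the camera could see. I turned it, laid it along the pad and let go. The tool was within 1 mm of the pad's centre and 0.1 degrees of its length at release.
- **Wheel:** I lifted it out by the top of its rim, passed it over the hook tip without contact, lowered it in small steps and released it. The wrist force at touchdown changed by only a few newtons.
- **Last checks on the wheel:** two pictures about half a second apart show it still. The top of the rim is 22 mm above the seat (so the hub is about 68 mm below), it is about 2 mm from mid-seat along the hook, and the axle is level within about 0.01 rad.
- **Bystanders and gripper:** the meter, jar and tray look unmoved in the last picture, though I did not measure them again. The open gripper was raised to about 400 mm, clear of everything.

One check disagreed: the last automatic fit of the bar's outline came out skewed (16.8 degrees, 94 mm wide). I put that down to other reddish-brown pixels, probably a rack post, falling inside the search box. The last picture shows the bar straight along the pad, and an earlier fit right after release gave 0.7 degrees.

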